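Pin the hinge of a split embedding mould

ROBOT

A 6-joint arm with a two-finger parallel gripper is mounted at the origin on a cart in front of the work surface, level with it; the furniture and walls round the work are solid. World frame = base frame: x ahead of the robot, y to its left, z up, the work surface at z = 0. Lengths are in m, angles in rad, forces in N, time in s.
With the tool pointing down it reaches from about 0.35 to 0.975 m from the base axis. Payload 17.4 kg.
Tool frame: the origin (TCP) lies on the centre line of the jaws, within the pads' length; the fingertips stand 19 mm ahead of it and the grasp point (between the pads) is the TCP; z points along the fingers, y is the line along which they close (so a half turn about z gives the same grasp; the last joint's range is limited). The gripper opens to 85 mm and grips with 20 to 120 N. Pads are 22 mm wide; open, the fingers measure 114 mm over their backs; the gripper's body (76 mm by 85 mm) begins 54 mm behind the grasp point. The pads swing forward as they close: fully open they stand 13 mm farther back than shut.
Start: joints at [-1.353, 0.116, 1.442, -0, 1.584, -0.038], TCP at [0.171, -0.653, 0.229] pointing down, gripper open.
Joint ranges: [-2.83, 2.83], [-0.83, 2.19], [0.07, 2.5], [-1.14, 4.28], [0.01, 3], [-2.97, 2.97]. Speed limits (rad/s): [1.89, 1.89, 2.22, 3.14, 3.14, 3.14].

INTERFACE

Orientations are given as a rotation vector (axis times angle).
In Python, from workcell import arm, eyes gives the robot as it stands.
- The arm moves only by the tool step_arm, never from a script. Its argument "targets" is a list of rows, each a list of 7 numbers: the turn, a rotation vector about the world's x, y, z in rad, then the shift along the world's x, y, z in mm, then the closure, from 0 (fully open) to 1 (shut). In form: [[wx, wy, wz, tx, ty, tz, claw], ...]. A call has 1 to 8 rows; each row shifts and turns the commanded pose from where the row before left it; what a row does not reach is not made up. A row lasts 1/10 s, in which the tool goes at most 50 mm and 8.59 degrees, less where a joint would pass 70% of its speed; a pose out of reach is approached as far as the arm can. A call with a gripper value outside its range is refused whole. The fingers move at their own pace and stop on an object; "force" is the grip in N (left out, the last holds). Time passes only in rows, so rows that do not move let the fingers close. It gives the time, the measured TCP pose, the force, the opening and the grip force at its end, in the units of the state.
- arm.state(): the state, without advancing time (a new reading comes with each control period).
- eyes.get_image(name): name is "scene" or "top" or "wrist"; returns (picture, depth): 420x560x3 uint8, blue, green, red; 420x560 float32, m along the optical axis (not along the pixel's ray), 0 where there is no reading.
- eyes.get_calibration(name): a dict with "K" (3x3 intrinsics, pixels), "eye" and "attitude" of the camera in the world; the wrist camera has in their place "hand_eye" (4x4, takes a point from camera to tool coordinates, whose origin is the TCP and whose axes are the flange's). Camera axes: x right, y down, z forward; pixel columns grow to the right and rows downward; lengths in m; the calibration is good to about 2 mm. A picture is of the moment at which its call begins: read the wrist's pose just before it. get_calibration takes no time and is no camera call.
- arm.sign_off(): hands the job in; it is judged then, once.
The state is a dict: "time": time; "qpos": joint angles; "joint_vel": joint speeds; "effort": joint torques, N m; "position": TCP position; "tcp_rot": TCP orientation; "ft_force": force on the tool from outside, world axes, zero at the start; "wrist_torque": the same for the moment, N m; "width": finger opening in m; "grasp_force": force on a finger pad.
Only numpy, scipy, OpenCV 4.12 (cv2) and the standard library are available. Lean on these libraries where they do the work, as an engineer would, in place of code of your own. Each camera call takes 0.05 s, during which the arm holds its last target. There are 200 camera calls.

TASK

Join the two halves of the embedding mould with its hinge pin: the long red-headed pin from the grey stand has to go down through the top knuckle, the hole in the blue cover half's tongue and the lower knuckle until its flange sits flush, which needs the cover half slid in until the hole is in line - judge that by feel. Push gently, firm enough to overcome the drag but never forced (about 20 N at most), let go of the pin at the end, and leave the yellow-headed pin and the other things alone.

Things in the scene. Friction and masses are not known exactly. Their poses are not given: they have to be found in the camera images.
- mould: Fixed mould half on a dark steel plate 10 mm thick (x -32 to +68, y -93 to +153 mm). Origin: on the vertical hinge axis, on the worktop; z up. The aluminium half (x -12 to +56, y -74 to -12, 61 mm high) is a fork open to -x, with two round knuckles on the hinge axis, 25 mm outside, bore 11.6 mm, at z 10 to 34 and 49 to 73 mm. The blue cover half slides along y and can be pushed toward -y.
- bore (a point): Centre of the open mouth of the top knuckle (its upper rim, 73 mm above the worktop), on the hinge axis; the pin goes in here. x, y and z axes as the mould's.
- low_knuckle (a point): Upper rim of the lower knuckle, on the hinge axis, 34 mm above the worktop. In its bore a black friction plug (top 23 to 27 mm above the worktop at the start) has to be pushed down by the pin's tip: 5 N of steady drag (up to 15 N when the cover wedges the pin sideways) over the last 8 to 12 mm before the pin's flange seats. It does not spring back.
- cover_end (a point): Point on the outer (+y) end face of the blue cover half, where to push it toward the mould's -y: 36 mm above the worktop, on a flat upright face 16 to 52 mm above the worktop that reaches 22 mm toward the mould's -x from this point and 46 mm toward +x. Moves with the cover half. Slide friction about 3 N; it stays where left. The stop of the slide lies past the in-line place.
- tongue_level (a point): Fixed point on the hinge axis, 47.5 mm above the worktop: level of the top of the cover's flat steel tongue (24 mm wide, 12 thick), which slides in the gap between the knuckles. Its 12 mm hole starts 11 to 41 mm short (+y) of the axis; how far is not measured, as the tongue is clamped anywhere within 24 mm. A pin stood in the top knuckle rests on it, drops in when the hole comes, and so locks the slide.
- hinge_pin: The long loose hinge pin, 60 g, upright in one of the two holes of the stand. Origin: on its axis at the underside of the flange; z up along the pin. Above: steel flange 19 mm across, 4 mm thick, then a red round grip 14 mm across up to 38 mm. Below: steel shaft 10 mm diameter, 58 mm long, the last 5 mm tapering to 7 mm. The flange rests on the stand.
- pin_tip (a point): Lower end of the hinge pin, 58 mm below its flange, on its axis.
- pin_stand: Fixed grey stand, 110 x 50 x 62 mm, origin at the centre of its underside, with two 12 mm holes from its top at x = -28 and x = +28 mm; the hinge pin is in one and the short pin in the other.
- short_pin: Like the hinge pin, but with a yellow grip and a shaft only 30 mm long: not the one needed, leave it standing. Origin: underside of its flange.
- sample_jar: Bystander: specimen jar with green screw lid, 63 mm diameter, 67 mm tall; origin under its centre.
- dropper_bottle: Bystander: brown dropper bottle, 36 mm wide, 99 mm tall; origin under its centre.
- petri_dish: Bystander: clear petri dish, 68 mm diameter, 18 mm tall; origin under its centre.
- forceps: Bystander: steel forceps lying flat, 14 x 121 x 9 mm; origin under the centre.
- lens: Bystander: black hand lens lying flat, 69 x 154 x 12 mm; origin under the centre.

How it is judged:
On the way:
1. the pin's tip has gone through the top knuckle and into the hole of the cover's tongue (z of pin_tip in the frame of bore below -0.032 m and horizontal distance between pin_tip and bore below 0.006 m), for 0.05 s.
At the end, for the whole second after the job is handed in: The hinge pin stands upright (within 0.06 rad) through the top knuckle, the cover's tongue and the lower knuckle with both ends within 3 mm of the hinge axis and its flange within 1.5 mm of the rim of the top knuckle, at rest and released (z of hinge_pin in the frame of bore below 0.0015 m and horizontal distance between each of hinge_pin, pin_tip and bore below 0.003 m and angle between the z axis of hinge_pin and the z axis of bore, either way round below 0.06 rad and linear speed of hinge_pin below 0.01 m/s); the robot touches nothing.
It fails at once if the hinge pin is pressed on the mould with more than 40 N (contact force between hinge_pin and mould above 40 N).
It fails at once if the gripper presses on the mould or its cover half with more than 40 N (contact force between the fingers and mould above 40 N).
It fails at once if a bystander or the yellow-headed pin is moved by more than 20 mm (distance of any of short_pin, sample_jar, dropper_bottle, petri_dish, forceps, lens from where it was at the start of the episode above 0.02 m).
It also fails if it takes over 67 s, if anything falls off the work surface, if the arm or the gripper's body presses on something with over 40 N, if the wrist force passes 120 N, or if a joint passes its speed limit or range.

## Working session

There is one attempt and no reset: what is moved stays moved. The work goes in short steps, Python scripts to look and compute and a tool call to move; the robot and the scene stay as the last step left them, time stands still between calls to the robot, and variables do not carry over. Pictures are saved under pics/ and viewed, at most 10 in all, crops included, and the job is handed in when it is done.

Besides the shell and the picture viewer there is one more tool, called after ">>>" as name(argument=value, ...) on one line, values as JSON. step_arm: Moves the arm, as the interface text tells. Its arguments: {"type":"object","properties":{"targets":{"type":"array","items":{"type":"array","items":{"type":"number"}}},"force":{"type":"number"}},"required":["targets"]}

```bash
mkdir -p pics
cat > h.py <<'E'
import numpy as np,cv2
from workcell import arm,eyes
from scipy.spatial.transform import Rotation as R
def grab(n):
    s=arm.state(); im,d=eyes.get_image(n); return s,im.copy(),d
def campose(n,s):
    c=eyes.get_calibration(n); K=np.array(c["K"])
    if n=="wrist":
        T=np.eye(4);T[:3,:3]=R.from_rotvec(s["tcp_rot"]).as_matrix();T[:3,3]=s["position"]
        T=T@np.array(c["hand_eye"])
    else:
        T=np.eye(4);a=np.array(c["attitude"]);T[:3,3]=c["eye"]
        T[:3,:3]=a if a.shape==(3,3) else R.from_rotvec(a).as_matrix() if a.size==3 else R.from_quat(a).as_matrix()
    return K,T
def cloud(d,K,T):
    v,u=np.mgrid[:d.shape[0],:d.shape[1]]
    p=np.stack([(u-K[0,2])/K[0,0]*d,(v-K[1,2])/K[1,1]*d,d],-1)
    return p@T[:3,:3].T+T[:3,3]
def plane(uv,z,K,T):
    uv=np.atleast_2d(uv).astype(float)
    r=np.c_[(uv[:,0]-K[0,2])/K[0,0],(uv[:,1]-K[1,2])/K[1,1],np.ones(len(uv))]@T[:3,:3].T
    return T[:3,3]+r*((z-T[2,3])/r[:,2])[:,None]
E
python3 - <<'E'
from h import *
print(eyes.get_calibration("top"));print(eyes.get_calibration("wrist"));print(arm.state())
for n in("top","scene"):
    s,im,d=grab(n);cv2.imwrite(f"pics/{n}0.png",im);np.save(f"pics/{n}0.npy",d)
E
```

```text
{'K': array([[411.97346947,   0.        , 274.2713601 ],
       [  0.        , 411.97346947, 205.90874445],
       [  0.        ,   0.        ,   1.        ]]), 'eye': array([ 0.40645623, -0.07435532,  1.30464502]), 'attitude': array([-2.13745729,  2.20084459, -0.12206861])}
{'K': array([[307.12953918,   0.        , 287.29404721],
       [  0.        , 307.12953918, 217.92584375],
       [  0.        ,   0.        ,   1.        ]]), 'hand_eye': array([[-1.00456622e-03, -9.56277765e-01, -2.92458250e-01,
         7.30103375e-02],
       [ 9.99999438e-01, -1.05954400e-03,  2.95861550e-05,
         6.60130606e-04],
       [-3.38164966e-04, -2.92458056e-01,  9.56278292e-01,
        -1.46084414e-01],
       [ 0.00000000e+00,  0.00000000e+00,  0.00000000e+00,
         1.00000000e+00]])}
{'time': 0.0, 'qpos': array([-1.35280446e+00,  1.16493534e-01,  1.44227728e+00, -3.11059683e-05,
        1.58398334e+00, -3.77590517e-02]), 'joint_vel': array([ 0.00012507,  0.00147634,  0.00085912,  0.00111616, -0.00103226,
       -0.00052866]), 'effort': array([ 1.51747525e-03, -7.31984782e+01, -6.32486987e+01,  4.35612378e-05,
        6.41722829e-03,  2.77419423e-05]), 'position': array([ 0.17072362, -0.65285373,  0.22784962]), 'tcp_rot': array([-3.11479727e+00, -4.00490865e-01,  2.12773362e-04]), 'ft_force': array([-0.65415776, -0.5189017 ,  0.04703777]), 'wrist_torque': array([0.00569467, 0.01144099, 0.00126686]), 'grasp_force': 0.0, 'width': 0.08571816413870714}
```

View pics/top0.png

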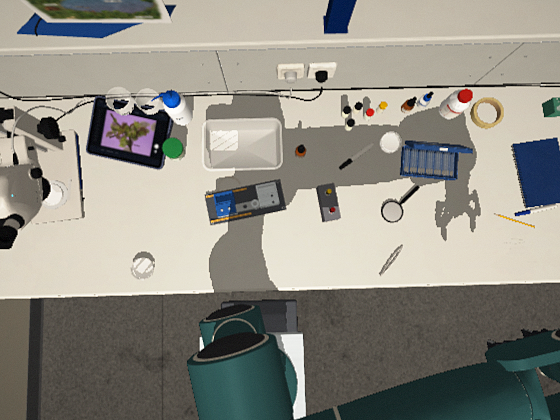

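View pics/scene0.png

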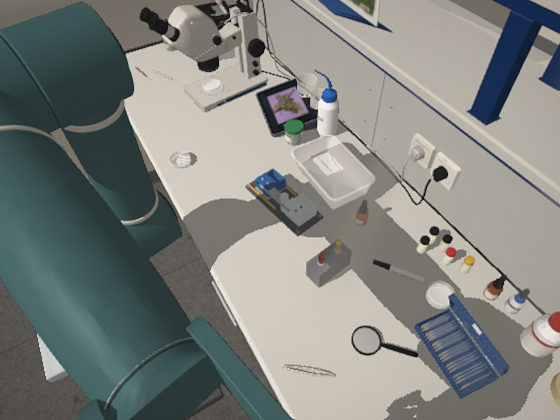

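The top view shows the mould plate near (245,202), with the blue cover on the left. The stand is near (328,203): red pin at (332,210), yellow at (329,190). The lens, forceps, dropper, dish and jar are all well clear.

Run:
```python
from h import *
s=arm.state()
im=cv2.imread("pics/top0.png");d=np.load("pics/top0.npy")
K,T=campose("top",s);P=cloud(d,K,T);print(np.round(T,3).tolist())
v,u=np.mgrid[:420,:560]
m=(P[...,2]>.006)&(P[...,2]<.12)&(d>0)
def rect(box,lo,hi):
    x0,x1,y0,y1=box;q=(u>x0)&(u<x1)&(v>y0)&(v<y1)&(P[...,2]>lo)&(P[...,2]<hi)&(d>0)
    pts=P[q][:,:2].astype(np.float32);r=cv2.minAreaRect(pts*1000);print(q.sum(),r,np.round(cv2.boxPoints(r)).tolist())
rect((200,292,173,230),.005,.09)
rect((200,292,173,230),.055,.09)
rect((200,292,173,230),.067,.09)
rect((312,345,178,228),.03,.12)
hsv=cv2.cvtColor(im,cv2.COLOR_BGR2HSV)
for nm,q in(("red",((hsv[...,0]<8)|(hsv[...,0]>172))&(hsv[...,1]>120)),("yel",(hsv[...,0]>18)&(hsv[...,0]<35)&(hsv[...,1]>120))):
    q=q&(u>312)&(u<345)&(v>178)&(v<228)
    print(nm,q.sum(),u[q].mean(),v[q].mean(),np.median(P[q],0),P[q].max(0))
for c in ((173,148),(300,150),(143,264),(393,212)):
    print(c,np.round(P[c[1],c[0]],3))
```

```text
[[-0.029, -0.994, 0.106, 0.406], [-1.0, 0.029, -0.007, -0.074], [0.004, -0.106, -0.994, 1.305], [0.0, 0.0, 0.0, 1.0]]
2436 ((562.1624755859375, 3.80352783203125), (281.5590515136719, 173.44683837890625), 89.6707534790039) [[475.0, -136.0], [648.0, -137.0], [650.0, 144.0], [476.0, 145.0]]
389 ((566.9796142578125, 1.1837692260742188), (66.20712280273438, 193.0535125732422), 10.003158569335938) [[518.0, 90.0], [551.0, -100.0], [616.0, -88.0], [583.0, 102.0]]
45 ((557.2136840820312, -49.09789276123047), (23.15715789794922, 72.49077606201172), 15.657684326171875) [[536.0, -17.0], [556.0, -87.0], [578.0, -81.0], [559.0, -11.0]]
648 ((549.7388305664062, -251.03936767578125), (110.1711196899414, 51.369361877441406), 8.322710990905762) [[492.0, -234.0], [499.0, -284.0], [608.0, -268.0], [601.0, -218.0]]
red 21 332.0 209.38095238095238 [ 0.52081768 -0.25320929  0.09758921] [ 0.52732991 -0.24872054  0.10590474]
yel 25 328.6 191.04 [ 0.57558534 -0.24624483  0.09719168] [ 0.58205004 -0.24003439  0.10299763]
(173, 148) [0.727 0.222 0.065]
(300, 150) [ 0.71  -0.168  0.062]
(143, 264) [0.375 0.331 0.004]
(393, 212) [ 0.515 -0.459  0.006]
```

>>> step_arm(targets=[[0,0,-0.02,26,36,3,0],[0,0,-0.02,26,36,3,0],[0,0,-0.02,26,36,3,0],[0,0,-0.02,26,36,3,0],[0,0,-0.02,26,36,3,0],[0,0,-0.01,26,36,3,0],[0,0,0,26,36,3,0],[0,0,0,26,36,3,0]])

```text
time: 0.9
position: [0.3794, -0.3634, 0.2526]
tcp_rot: [-3.133, -0.228, 0.0]
ft_force: [0.6, -0.0, 0.3]
width: 0.0854
grasp_force: 0.0
```

>>> step_arm(targets=[[0,0,0,30,36,0,0.3],[0,0,0,30,36,0,0.3],[0,0,0,30,36,0,0.3],[0,0,0,30,36,0,0.3],[0,0,0,20,36,0,0.3],[0,0,0,0,0,0,0.3],[0,0,0,0,0,0,0.3]])

```text
time: 1.6
position: [0.5189, -0.1844, 0.2522]
tcp_rot: [-3.133, -0.232, 0.001]
ft_force: [0.3, -0.2, 0.5]
width: 0.0597
grasp_force: 0.0
```

Run:
```python
from h import *
s,im,d=grab("wrist");print(s["position"],s["tcp_rot"],s["width"]);cv2.imwrite("pics/w1.png",im);np.save("pics/w1.npy",d)
np.save("pics/w1s.npy",np.r_[s["position"],s["tcp_rot"]])
```

```text
[ 0.51893723 -0.1843551   0.25221673] [-3.13287006e+00 -2.31762855e-01  1.16702861e-03] 0.05966153554587212
```

View pics/w1.png

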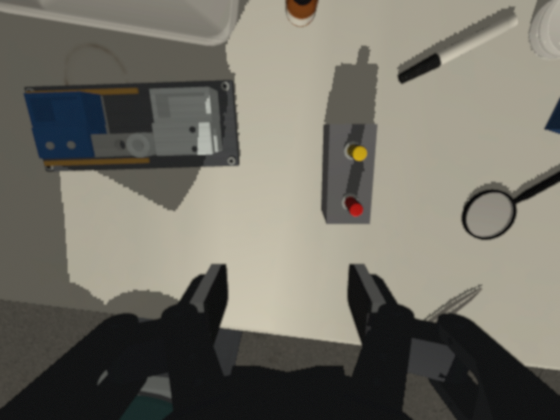

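The wrist view shows the knuckle ring at about (138,146) and the blue cover at (65,125). The red pin top is at (356,209), the yellow at (360,154).

Run:
```python
from h import *
im=cv2.imread("pics/w1.png");d=np.load("pics/w1.npy");a=np.load("pics/w1s.npy")
K,T=campose("wrist",dict(position=a[:3],tcp_rot=a[3:]));P=cloud(d,K,T)
v,u=np.mgrid[:420,:560];hsv=cv2.cvtColor(im,cv2.COLOR_BGR2HSV)
box=(u>320)&(u<380)&(v>120)&(v<225)
for nm,q in(("red",((hsv[...,0]<8)|(hsv[...,0]>172))&(hsv[...,1]>120)),("yel",(hsv[...,0]>18)&(hsv[...,0]<35)&(hsv[...,1]>120))):
    q=q&box; t=q&(P[...,2]>.095)
    c=(u[t].mean(),v[t].mean());print(nm,q.sum(),t.sum(),c,P[t].mean(0).round(4),plane(c,.1,K,T).round(4))
q=box&(P[...,2]>.055)&(P[...,2]<.066);r=cv2.minAreaRect((P[q][:,:2]*1000).astype(np.float32));print(r,P[q][:,2].mean())
# mould: knuckle rim points
b=(u>15)&(u<245)&(v>70)&(v<180)
q=b&(P[...,2]>.068)&(P[...,2]<.08);p=P[q];print("knuckle",q.sum(),p.mean(0),cv2.minEnclosingCircle((p[:,:2]*1000).astype(np.float32)),u[q].min(),u[q].max(),v[q].min(),v[q].max())
q=b&(P[...,2]>.007)&(P[...,2]<.09)
m=cv2.morphologyEx(q.astype(np.uint8),cv2.MORPH_OPEN,np.ones((5,5)))
p=P[m>0];r=cv2.minAreaRect((p[:,:2]*1000).astype(np.float32));print("plate",r,cv2.boxPoints(r).round().tolist())
th=np.radians(9);c=P[146,138]
bl=b&(hsv[...,0]>100)&(hsv[...,0]<125)&(hsv[...,1]>130)&(P[...,2]>.03);p=P[bl];r=cv2.minAreaRect((p[:,:2]*1000).astype(np.float32));print("blue",r,cv2.boxPoints(r).round().tolist(),np.percentile(p[:,2],[5,50,95]))
z=cv2.resize(im[60:190,10:250],None,fx=3.3,fy=3.3,interpolation=cv2.INTER_CUBIC);cv2.imwrite("pics/w1c.png",z)
```

```text
red 231 159 (np.float64(355.40880503144655), np.float64(208.58490566037736)) [ 0.5207 -0.2542  0.1   ] [[ 0.5208 -0.2542  0.1   ]]
yel 244 181 (np.float64(358.878453038674), np.float64(152.32044198895028)) [ 0.5758 -0.2454  0.1018] [[ 0.5757 -0.2458  0.1   ]]
((547.8668212890625, -251.11573791503906), (110.0357894897461, 50.690128326416016), 8.699601173400879) 0.06264866218313235
knuckle 412 [ 0.54887053 -0.02590543  0.0727874 ] ((548.5245361328125, -25.157739639282227), 12.428279876708984) 126 151 133 156
plate ((560.935791015625, 7.657752990722656), (100.13188934326172, 244.86949157714844), 10.149690628051758) [[490.0, 119.0], [533.0, -122.0], [632.0, -104.0], [589.0, 137.0]]
blue ((572.0333862304688, -38.236724853515625), (65.9176025390625, 274.94818115234375), 9.980942726135254) [[516.0, 91.0], [563.0, -179.0], [628.0, -168.0], [581.0, 103.0]] [0.03394904 0.05371768 0.05650807]
```

View pics/w1c.png

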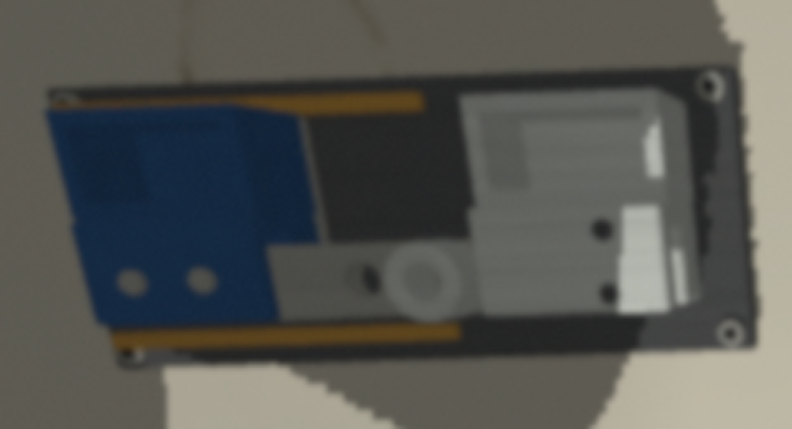

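The crop shows the tongue hole at crop (370,278), just to the +y side of the top knuckle ring at (423,280). The bore is about (0.5485, -0.0252), and the plate fit agrees. The pin is at (0.5208, -0.2542).

>>> step_arm(targets=[[0,0,0,1,-35,-10,0.3],[0,0,0,1,-35,-33,0.3],[0,0,0,0,0,-40,0.3],[0,0,0,0,0,-40,0.3],[0,0,0,0,0,-30,0.3],[0,0,0,0,0,-10,0.3],[0,0,0,0,0,0,0.3]])

```text
time: 2.35
position: [0.5199, -0.2556, 0.0888]
tcp_rot: [-3.132, -0.227, 0.003]
ft_force: [0.6, 0.2, 0.5]
width: 0.0597
grasp_force: 0.0
```

>>> step_arm(targets=[[0,0,0,0,0,0,1],[0,0,0,0,0,0,1],[0,0,0,0,0,0,1],[0,0,0,0,0,0,1],[0,0,0,0,0,0,1],[0,0,0,0,0,0,1]], force=60)

```text
time: 2.95
position: [0.5214, -0.2552, 0.0911]
tcp_rot: [3.132, 0.229, 0.003]
ft_force: [-0.5, 1.2, 5.7]
width: 0.0096
grasp_force: 58.7
```

Run:
```python
from h import *
s,im,d=grab("wrist");print(s["position"],s["tcp_rot"],s["width"],s["ft_force"])
cv2.imwrite("pics/w2.png",im);np.save("pics/w2.npy",d)
```

```text
[ 0.52141502 -0.25522408  0.09111439] [3.13216881e+00 2.29075995e-01 2.88423628e-03] 0.00956417699144235 [-0.52568715  1.21284594  5.74374181]
```

View pics/w2.png

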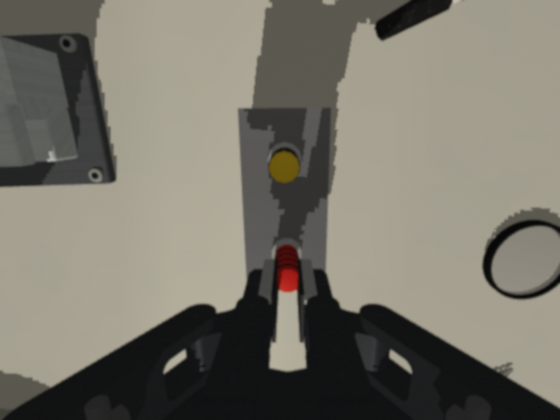

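Run:
```python
from h import *
c=eyes.get_calibration("wrist");K=np.array(c["K"]);H=np.linalg.inv(np.array(c["hand_eye"]))
def pr(p): q=H[:3,:3]@p+H[:3,3];q=K@q;return (q[:2]/q[2]).round(1)
for x in(-.011,0,.011):print(x,pr(np.array([x,0,-.011])),pr(np.array([x,0,0.0])),pr(np.array([x,0,0.019])))
im=cv2.imread("pics/w2.png");hsv=cv2.cvtColor(im,cv2.COLOR_BGR2HSV);v,u=np.mgrid[:420,:560];d=np.load("pics/w2.npy")
q=((hsv[...,0]<8)|(hsv[...,0]>172))&(hsv[...,1]>120)&(u>250)&(u<330)
s=arm.state();K,T=campose("wrist",s);P=cloud(d,K,T);RT=R.from_rotvec(s["tcp_rot"]).as_matrix()
t=(P[q]-s["position"])@RT
for r in range(240,305,5):
    w=q&(v==r)
    if w.any():print(r,u[w].min(),u[w].max(),((P[w].mean(0)-s["position"])@RT*1000).round(1))
```

```text
-0.011 [285.7 299.6] [285.8 288.4] [286. 272.]
0 [285.7 279.9] [285.8 269.8] [285.9 255. ]
0.011 [285.6 259.4] [285.7 250.3] [285.9 237.3]
245 283 290 [ 5.6  0.3 20.7]
250 277 295 [ 5.1  0.1 14.3]
255 276 296 [5.  0.1 7.8]
260 277 297 [5.3 0.7 0.6]
265 277 297 [ 5.4  0.7 -5.6]
270 277 298 [  4.9   0.9 -10.1]
275 276 299 [  3.1   0.9 -11.8]
280 276 298 [  0.1   0.7 -11.3]
285 276 298 [  0.8   0.7 -17.4]
290 281 293 [-10.7   0.5  -2.2]
```

The wrist view shows the red grip held between the pads, with its top at (288,279), about 1.5 mm behind the TCP line. Yellow pin is untouched at (285,165). Lift it and carry it over.

>>> step_arm(targets=[[0,0,0,0,0,10,1],[0,0,0,0,0,25,1],[0,0,0,0,0,35,1],[0,0,0,0,0,30,1],[0,0,0,2,15,5,1],[0,0,0,4,35,0,1],[0,0,0,5,40,0,1],[0,0,0,5,40,0,1]])

```text
time: 3.8
position: [0.5365, -0.1234, 0.1947]
tcp_rot: [-3.133, -0.228, 0.0]
ft_force: [-0.2, -0.7, -0.7]
width: 0.0098
grasp_force: 58.7
```

>>> step_arm(targets=[[0,0,0,5,40,0,1],[0,0,0,4,35,0,1],[0,0,0,2,17,0,1],[0,0,0,0,5,0,1],[0,0,0,0,0,0,1],[0,0,0,0,0,0,1]])

```text
time: 4.4
position: [0.5476, -0.0286, 0.1946]
tcp_rot: [3.133, 0.228, -0.0]
ft_force: [-0.5, -0.4, -0.0]
width: 0.0098
grasp_force: 58.7
```

Run:
```python
from h import *
s,im,d=grab("wrist");print(s["position"],s["tcp_rot"],s["width"],s["ft_force"],s["grasp_force"])
cv2.imwrite("pics/w3.png",im);np.save("pics/w3.npy",d);np.save("pics/w3s.npy",np.r_[s["position"],s["tcp_rot"]])
```

```text
[ 0.54764635 -0.0286355   0.19459418] [ 3.13308015e+00  2.28292813e-01 -2.29825635e-04] 0.009826640631904584 [-0.46834193 -0.37809415 -0.01468234] 58.70694637298584
```

View pics/w3.png

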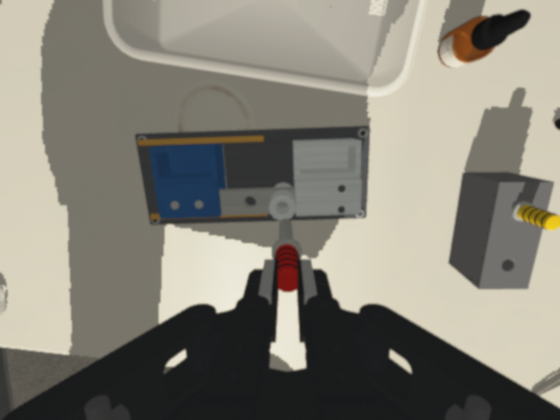

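The wrist view shows the pin held upright, with its shaft at (285,218-245). The knuckle ring below is at (283,202), and the tongue hole at (250,201). Next I measure the pin against the bore.

Run:
```python
from h import *
im=cv2.imread("pics/w3.png");d=np.load("pics/w3.npy");a=np.load("pics/w3s.npy")
K,T=campose("wrist",dict(position=a[:3],tcp_rot=a[3:]));P=cloud(d,K,T);v,u=np.mgrid[:420,:560]
b=(u>262)&(u<305)&(v>175)&(v<235)
q=b&(P[...,2]>.070)&(P[...,2]<.076)&(np.hypot(P[...,0]-.5485,P[...,1]+.025)<.016);p=P[q]
print("knuckle",q.sum(),p.mean(0),cv2.minEnclosingCircle((p[:,:2]*1000).astype(np.float32)))
RT=R.from_rotvec(a[3:]).as_matrix();L=((P-a[:3])@RT)*1000
for r in range(206,272,3):
    w=(v==r)&(P[...,2]>.085)&(P[...,2]<.25)&(u>270)&(u<302)
    if r<252 or 1: 
        if w.any():print(r,w.sum(),u[w].min(),u[w].max(),L[w].mean(0).round(1),L[w][:,0].max().round(1),P[w].mean(0).round(4))
```

```text
knuckle 438 [ 0.54938508 -0.02444392  0.07339428] ((548.7052612304688, -24.654050827026367), 12.223118782043457)
218 3 284 286 [ 4.  -0.9 79.7] 4.1 [ 0.5514 -0.0272  0.1149]
221 11 280 290 [ 3.1 -0.9 74.8] 3.9 [ 0.5506 -0.0273  0.1198]
224 13 279 291 [ 2.7 -0.9 68.7] 3.8 [ 0.5502 -0.0274  0.1259]
227 13 279 291 [ 2.8 -0.8 61.6] 4.3 [ 0.5503 -0.0274  0.133 ]
230 14 279 292 [ 2.7 -0.4 55.4] 4.0 [ 0.5503 -0.0278  0.1392]
233 14 279 292 [ 2.9 -0.4 48.7] 4.0 [ 0.5505 -0.0278  0.1459]
236 14 279 292 [ 2.9 -0.4 42.8] 3.9 [ 0.5505 -0.0279  0.1517]
239 16 279 294 [ 7.6  0.3 25.1] 8.0 [ 0.5552 -0.0279  0.1695]
242 23 275 298 [ 6.   0.4 24.4] 6.5 [ 0.5536 -0.0282  0.1702]
245 28 273 300 [ 4.7  0.3 22.9] 6.3 [ 0.5523 -0.0283  0.1717]
248 30 272 301 [ 4.1  0.3 19.7] 6.4 [ 0.5517 -0.0284  0.1749]
251 30 272 301 [ 3.5  0.3 16.8] 6.0 [ 0.5511 -0.0285  0.1778]
254 30 272 301 [ 3.3  0.3 12.8] 6.1 [ 0.551  -0.0285  0.1818]
257 29 273 301 [3.3 0.6 8.8] 6.5 [ 0.551  -0.0288  0.1858]
260 31 271 301 [ 6.9  0.2 -2.9] 10.3 [ 0.5545 -0.0278  0.1975]
263 30 271 301 [ 7.   0.  -6.6] 10.2 [ 0.5546 -0.0277  0.2012]
266 31 271 301 [ 7.   0.2 -9.9] 10.3 [ 0.5546 -0.0278  0.2045]
269 31 271 301 [  6.6   0.2 -12.3] 10.2 [ 0.5542 -0.0279  0.2069]
```

>>> step_arm(targets=[[0,0,0,2,3,-10,1],[0,0,0,0,0,-15,1],[0,0,0,0,0,-10,1],[0,0,0,0,0,-3,1],[0,0,0,0,0,-3,1],[0,0,0,0,0,-2,1]])

```text
time: 5.05
position: [0.5498, -0.0251, 0.1515]
tcp_rot: [3.133, 0.229, 0.0]
ft_force: [-0.1, 0.0, -0.2]
width: 0.0101
grasp_force: 58.7
```

>>> step_arm(targets=[[0,0,0,0,0,-2,1],[0,0,0,0,0,-2,1],[0,0,0,0,0,-1,1]])

```text
time: 5.35
position: [0.5498, -0.025, 0.1466]
tcp_rot: [3.133, 0.229, 0.0]
ft_force: [-0.5, -0.2, -1.6]
width: 0.0095
grasp_force: 58.7
```

>>> step_arm(targets=[[0,0,0,0,0,-2,1],[0,0,0,0,0,-2,1],[0,0,0,0,0,-2,1],[0,0,0,0,0,-2,1]])

```text
time: 5.75
position: [0.5498, -0.0251, 0.1384]
tcp_rot: [-3.133, -0.229, -0.0]
ft_force: [-0.4, -0.0, 0.4]
width: 0.01
grasp_force: 58.7
```

>>> step_arm(targets=[[0,0,0,0,0,-2,1],[0,0,0,0,0,-2,1],[0,0,0,0,0,-1,1]])

```text
time: 6.05
position: [0.5502, -0.0251, 0.1342]
tcp_rot: [3.133, 0.229, 0.002]
ft_force: [0.1, -0.3, 10.1]
width: 0.0098
grasp_force: 59.9
```

>>> step_arm(targets=[[0,0,0,0,0,1,1],[0,0,0,0,0,0,0.7],[0,0,0,0,0,0,0.5],[0,0,0,0,0,0,0.4],[0,0,0,0,0,0,0.4],[0,0,0,0,0,20,0.4],[0,0,0,0,0,35,0.4],[0,0,0,0,0,15,0.4]])

```text
time: 6.85
position: [0.5504, -0.0251, 0.2075]
tcp_rot: [3.133, 0.229, 0.005]
ft_force: [-1.0, -0.1, 1.5]
width: 0.051
grasp_force: 0.0
```

Run:
```python
from h import *
s,im,d=grab("wrist");print(s["position"],s["tcp_rot"],s["width"],s["ft_force"],s["grasp_force"])
cv2.imwrite("pics/w4.png",im);np.save("pics/w4.npy",d)
K,T=campose("wrist",s);P=cloud(d,K,T);v,u=np.mgrid[:420,:560];hsv=cv2.cvtColor(im,cv2.COLOR_BGR2HSV)
bl=(hsv[...,0]>100)&(hsv[...,0]<125)&(hsv[...,1]>130)&(P[...,2]>.045)&(P[...,2]<.08)&(np.hypot(P[...,0]-.5485,P[...,1]+.025)<.2)
th=np.radians(10.1);M=np.array([[np.cos(th),np.sin(th)],[-np.sin(th),np.cos(th)]])
L=(P[bl][:,:2]-[.5486,-.0249])@M.T*1000;print("cover mould xy",bl.sum(),np.percentile(L,[.5,50,99.5],axis=0).round(1),np.percentile(P[bl][:,2],[5,50,95]))
ym=np.percentile(L[:,1],99.5)/1000;print("end pt world",M.T@[.0,ym]+[.5486,-.0249], M.T@[.012,ym]+[.5486,-.0249])
```

```text
[ 0.55041214 -0.02510847  0.20754818] [3.13274944 0.22876459 0.00459313] 0.05099895258775906 [-0.99755616 -0.14570203  1.47333461] 0.0
cover mould xy 2824 [[-10.5  60.7]
 [ 16.9  90.4]
 [ 55.6 120.2]] [0.05032193 0.0549701  0.05658006]
end pt world [0.5275124  0.09348513] [0.53932643 0.09558953]
```

View pics/w4.png

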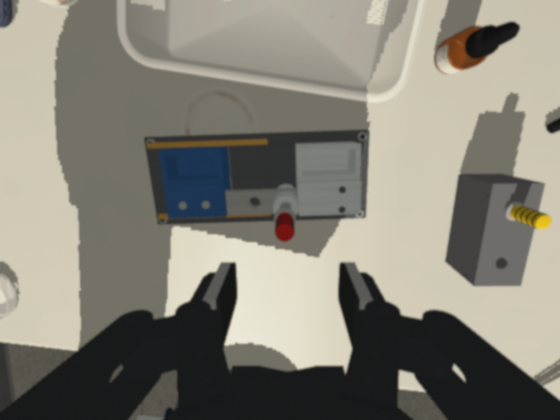

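The red pin stands in the top knuckle, head at (285,228), and the cover's end is at mould y ≈ 120 mm. Next: close the fingers and go round to the cover's end.

>>> step_arm(targets=[[0,0,0.03,-4,37,0,1],[0,0,0,-4,38,0,1],[0,0,0,-4,38,0,1],[0,0,0,-4,37,-10,1],[0,0,0,0,0,-40,1],[0,0,0,0,0,-45,1],[0,0,0,0,0,-40,1],[0,0,0,0,0,-22,1]], force=60)

```text
time: 7.7
position: [0.5319, 0.1248, 0.0432]
tcp_rot: [3.129, 0.276, -0.007]
ft_force: [-0.1, 0.0, 0.7]
width: 0.0
grasp_force: 0.0
```

>>> step_arm(targets=[[0,0,0,0,0,0,1],[0,0,0,0.5,-3,0,1],[0,0,0,0.5,-3,0,1],[0,0,0,0.5,-3,0,1],[0,0,0,0.5,-2,0,1]])

```text
time: 8.2
position: [0.5363, 0.1136, 0.0487]
tcp_rot: [-3.129, -0.275, -0.003]
ft_force: [0.5, -0.2, -0.5]
width: -0.0001
grasp_force: 0.0
```

>>> step_arm(targets=[[0,0,0,0.3,-1.5,0,1],[0,0,0,0.3,-1.5,0,1],[0,0,0,0.3,-1.5,0,1]])

```text
time: 8.5
position: [0.5367, 0.1094, 0.0477]
tcp_rot: [-3.129, -0.276, -0.0]
ft_force: [-0.2, -0.0, 0.4]
width: -0.0003
grasp_force: 0.0
```

>>> step_arm(targets=[[0,0,0,0.3,-1.5,0,1],[0,0,0,0.3,-1.5,0,1],[0,0,0,0.3,-1.5,0,1]])

```text
time: 8.8
position: [0.5376, 0.1049, 0.0476]
tcp_rot: [3.129, 0.276, -0.0]
ft_force: [-0.5, 0.3, -0.4]
width: -0.0001
grasp_force: 0.0
```

>>> step_arm(targets=[[0,0,0,0.3,-1.5,0,1],[0,0,0,0.3,-1.5,0,1],[0,0,0,0.3,-1.5,0,1]])

```text
time: 9.1
position: [0.5384, 0.1006, 0.0476]
tcp_rot: [-3.129, -0.276, 0.0]
ft_force: [-1.3, 3.7, 0.3]
width: -0.0003
grasp_force: 1.8
```

>>> step_arm(targets=[[0,0,0,0.3,-1.5,0,1],[0,0,0,0.3,-1.5,0,1]])

```text
time: 9.3
position: [0.539, 0.0974, 0.0475]
tcp_rot: [-3.129, -0.276, 0.001]
ft_force: [-2.3, 3.4, 0.4]
width: -0.0003
grasp_force: 1.7
```

>>> step_arm(targets=[[0,0,0,0.3,-1.5,0,1],[0,0,0,0.3,-1.5,0,1]])

```text
time: 9.5
position: [0.5396, 0.0943, 0.0475]
tcp_rot: [-3.129, -0.276, 0.001]
ft_force: [-3.1, 3.2, 0.4]
width: 0.0003
grasp_force: 1.7
```

>>> step_arm(targets=[[0,0,0,0.1,-1.5,0,1],[0,0,0,0.2,-1.5,0,1]])

```text
time: 9.7
position: [0.5401, 0.0913, 0.0476]
tcp_rot: [-3.129, -0.276, -0.0]
ft_force: [-0.2, 3.1, -0.7]
width: -0.0001
grasp_force: 1.7
```

>>> step_arm(targets=[[0,0,0,0.2,-1.5,0,1],[0,0,0,0.2,-1.5,0,1]])

```text
time: 9.9
position: [0.5406, 0.0883, 0.0476]
tcp_rot: [-3.129, -0.276, -0.001]
ft_force: [0.7, 4.0, -1.1]
width: -0.0001
grasp_force: 1.7
```

>>> step_arm(targets=[[0,0,0,0.2,-1.5,0,1]])

```text
time: 10.0
position: [0.5407, 0.0869, 0.0476]
tcp_rot: [-3.129, -0.276, -0.001]
ft_force: [1.6, 3.5, -1.6]
width: -0.0001
grasp_force: 1.7
```

>>> step_arm(targets=[[0,0,0,0.2,-1.5,0,1]])

```text
time: 10.1
position: [0.5409, 0.0853, 0.0476]
tcp_rot: [-3.129, -0.276, -0.0]
ft_force: [1.1, 3.5, -0.7]
width: 0.0
grasp_force: 1.7
```

>>> step_arm(targets=[[0,0,0,0.3,-1.5,0,1]])

```text
time: 10.2
position: [0.5412, 0.0839, 0.0477]
tcp_rot: [-3.129, -0.276, -0.0]
ft_force: [1.5, 3.4, -1.1]
width: 0.0001
grasp_force: 1.7
```

>>> step_arm(targets=[[0,0,0,0.2,-1,0,1]])

```text
time: 10.3
position: [0.5414, 0.0828, 0.0477]
tcp_rot: [-3.129, -0.276, -0.0]
ft_force: [0.9, 3.7, -0.8]
width: 0.0002
grasp_force: 1.7
```

>>> step_arm(targets=[[0,0,0,0.2,-1,0,1]])

```text
time: 10.4
position: [0.5415, 0.0819, 0.0476]
tcp_rot: [-3.129, -0.276, -0.0]
ft_force: [1.6, 4.0, -1.4]
width: 0.0001
grasp_force: 1.7
```

>>> step_arm(targets=[[0,0,0,0.2,-1,0,1]])

```text
time: 10.5
position: [0.5417, 0.0809, 0.0476]
tcp_rot: [-3.129, -0.276, -0.0]
ft_force: [2.2, 3.1, -0.4]
width: -0.0001
grasp_force: 1.7
```

```bash
cat > pin.py <<'E'
from h import *
s,im,d=grab("top");K,T=campose("top",s);P=cloud(d,K,T)
hsv=cv2.cvtColor(im,cv2.COLOR_BGR2HSV)
q=((hsv[...,0]<8)|(hsv[...,0]>172))&(hsv[...,1]>120)&(np.hypot(P[...,0]-.5485,P[...,1]+.025)<.05)
print("top",q.sum(),P[q].max(0) if q.any() else 0)
s,im,d=grab("wrist");K,T=campose("wrist",s);P=cloud(d,K,T)
hsv=cv2.cvtColor(im,cv2.COLOR_BGR2HSV)
q=((hsv[...,0]<8)|(hsv[...,0]>172))&(hsv[...,1]>120)&(np.hypot(P[...,0]-.5485,P[...,1]+.025)<.05)
print("wrist",q.sum(),P[q].max(0) if q.any() else 0,s["position"],s["ft_force"])
E
python3 pin.py
```

```text
top 25 [ 0.55223814 -0.01147748  0.14710288]
wrist 0 0 [0.54173917 0.08078104 0.04763915] [ 1.18270482  2.30298684 -0.32806752]
```

Run:
```python
from h import *
a=np.load("pics/w3s.npy");K,T=campose("wrist",dict(position=a[:3],tcp_rot=a[3:]))
im=cv2.cvtColor(cv2.imread("pics/w3.png"),cv2.COLOR_BGR2GRAY);c=im[192:210,238:264].astype(float);w=np.clip(np.median(c)-15-c,0,None)
vv,uu=np.mgrid[192:210,238:264];uv=((uu*w).sum()/w.sum(),(vv*w).sum()/w.sum());p=plane(uv,.0475,K,T)[0];print(uv,p,np.linalg.norm(p[:2]-[.5486,-.0249]))
```

```text
(np.float64(250.03931987247609), np.float64(200.59564293304996)) [0.54367267 0.00687456 0.0475    ] 0.0321543381490845
```

>>> step_arm(targets=[[0,0,0,0.1,-1,0,1]])

```text
time: 10.7
position: [0.5418, 0.08, 0.0477]
tcp_rot: [-3.129, -0.276, -0.0]
ft_force: [1.4, 3.8, -0.1]
width: 0.0001
grasp_force: 1.7
```

>>> step_arm(targets=[[0,0,0,0.2,-1,0,1]])

```text
time: 10.8
position: [0.542, 0.0789, 0.0477]
tcp_rot: [-3.129, -0.276, -0.0]
ft_force: [1.7, 3.7, -0.4]
width: -0.0
grasp_force: 1.6
```

>>> step_arm(targets=[[0,0,0,0.2,-1,0,1]])

```text
time: 10.9
position: [0.5422, 0.0779, 0.0477]
tcp_rot: [3.129, 0.276, 0.0]
ft_force: [1.5, 3.4, -0.1]
width: 0.0
grasp_force: 1.6
```

>>> step_arm(targets=[[0,0,0,0.2,-1,0,1]])

```text
time: 11.0
position: [0.5424, 0.0769, 0.0476]
tcp_rot: [3.129, 0.276, 0.0]
ft_force: [0.9, 3.0, 0.4]
width: 0.0004
grasp_force: 1.6
```

>>> step_arm(targets=[[0,0,0,0.2,-1,0,1],[0,0,0,0.2,-1,0,1]])

```text
time: 11.2
position: [0.5428, 0.0748, 0.0477]
tcp_rot: [3.129, 0.276, -0.0]
ft_force: [0.6, 3.2, 0.2]
width: -0.0
grasp_force: 1.6
```

>>> step_arm(targets=[[0,0,0,0.2,-1,0,1]])

```text
time: 11.3
position: [0.5429, 0.0739, 0.0476]
tcp_rot: [-3.129, -0.276, 0.0]
ft_force: [0.5, 3.1, 0.1]
width: 0.0
grasp_force: 1.6
```

>>> step_arm(targets=[[0,0,0,0.2,-1,0,1]])

```text
time: 11.4
position: [0.5432, 0.0729, 0.0477]
tcp_rot: [3.129, 0.276, -0.0]
ft_force: [-0.2, 2.5, 0.3]
width: -0.0001
grasp_force: 1.5
```

>>> step_arm(targets=[[0,0,0,0.2,-1,0,1]])

```text
time: 11.5
position: [0.5433, 0.0719, 0.0476]
tcp_rot: [3.129, 0.276, -0.0]
ft_force: [-0.0, 3.1, 1.3]
width: 0.0003
grasp_force: 1.5
```

```bash
python3 pin.py
```

```text
top 22 [ 0.55545606 -0.02091522  0.12416388]
wrist 1903 [ 0.55640508 -0.01770555  0.1135996 ] [0.54338191 0.07172588 0.047653  ] [-0.85961555  2.7649222   1.19603058]
```

Pin has dropped through the tongue hole: head top now at z ≈ 0.12. Back off, go over the pin and press its head down with the closed fingertips.

>>> step_arm(targets=[[0,0,0,-1,6,0,1],[0,0,0,-1,8,0,1],[0,0,0,0,0,40,1],[0,0,0,0,0,45,1],[0,0,0,0,0,35,1],[0,0,0,3,-40,0,1],[0,0,0,3,-40,0,1],[0,0,0,2,-30,-8,1]])

```text
time: 12.4
position: [0.5498, -0.0252, 0.1608]
tcp_rot: [3.129, 0.276, 0.003]
ft_force: [0.4, 0.6, 0.3]
width: 0.0001
grasp_force: 0.0
```

>>> step_arm(targets=[[0,0,0,0,0,-8,1],[0,0,0,0,0,-3,1],[0,0,0,0,0,0,1]])

```text
time: 12.7
position: [0.5491, -0.0232, 0.1481]
tcp_rot: [-3.129, -0.277, 0.001]
ft_force: [-0.3, 0.2, -0.1]
width: 0.0
grasp_force: 0.0
```

```bash
python3 pin.py; python3 -c "
from h import *
cv2.imwrite('pics/w5.png',grab('wrist')[1])"
```

```text
top 0 0
wrist 610 [ 0.55941595 -0.01982103  0.15814778] [ 0.54931287 -0.02306325  0.148534  ] [0.3020286  0.48049188 0.15554153]
```

View pics/w5.png

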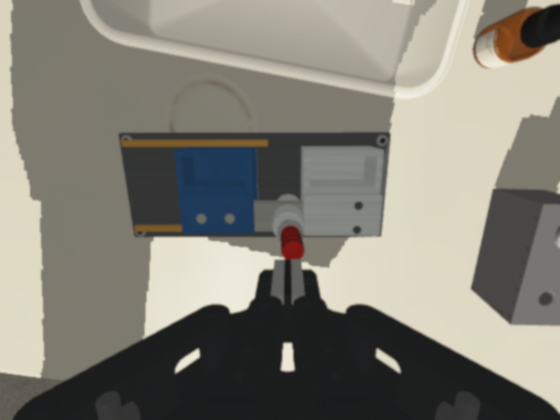

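The wrist view shows the pin upright in the knuckle, head at (292,249), just ahead of the closed fingertips at (288,262). The cover has slid in and the tongue is under the knuckle.

>>> step_arm(targets=[[0,0,0,0,-1.5,-2,1],[0,0,0,0,0,-2,1],[0,0,0,0,0,-1,1]])

```text
time: 13.15
position: [0.5493, -0.0254, 0.1434]
tcp_rot: [-3.129, -0.276, 0.0]
ft_force: [0.2, 0.1, 0.4]
width: 0.0003
grasp_force: 0.0
```

>>> step_arm(targets=[[0,0,0,0,0,-1.5,1],[0,0,0,0,0,-1.5,1]])

```text
time: 13.35
position: [0.5494, -0.0256, 0.1405]
tcp_rot: [-3.129, -0.276, -0.0]
ft_force: [0.5, -0.4, 0.3]
width: 0.0002
grasp_force: 0.0
```

>>> step_arm(targets=[[0,0,0,0,0,-1,1],[0,0,0,0,0,-1,1]])

```text
time: 13.55
position: [0.5494, -0.0255, 0.1385]
tcp_rot: [-3.129, -0.276, -0.0]
ft_force: [0.4, 0.4, -0.6]
width: 0.0
grasp_force: 0.0
```

>>> step_arm(targets=[[0,0,0,0,0,-1,1],[0,0,0,0,0,-1,1]])

```text
time: 13.75
position: [0.5494, -0.0255, 0.1365]
tcp_rot: [-3.129, -0.276, -0.0]
ft_force: [-0.2, -0.2, -0.2]
width: 0.0001
grasp_force: 0.0
```

>>> step_arm(targets=[[0,0,0,0,0,-1,1]])

```text
time: 13.85
position: [0.5494, -0.0255, 0.1355]
tcp_rot: [-3.129, -0.276, -0.0]
ft_force: [0.5, -0.0, 0.4]
width: -0.0001
grasp_force: 0.0
```

>>> step_arm(targets=[[0,0,0,0,0,-1,1]])

```text
time: 13.95
position: [0.5494, -0.0256, 0.1345]
tcp_rot: [3.129, 0.276, 0.0]
ft_force: [-0.1, -0.8, 0.1]
width: -0.0001
grasp_force: 0.0
```

>>> step_arm(targets=[[0,0,0,0,0,-1,1]])

```text
time: 14.05
position: [0.5494, -0.0255, 0.1335]
tcp_rot: [-3.129, -0.276, 0.0]
ft_force: [0.2, -0.1, -0.2]
width: -0.0003
grasp_force: 0.0
```

Run:
```python
from h import *
s,im,d=grab("wrist");K,T=campose("wrist",s);P=cloud(d,K,T);v,u=np.mgrid[:420,:560]
hsv=cv2.cvtColor(im,cv2.COLOR_BGR2HSV)
q=((hsv[...,0]<8)|(hsv[...,0]>172))&(hsv[...,1]>100)&(u>250)&(u<330)&(v>180)&(v<320)
print(s["position"])
for r in range(180,320,3):
    w=q&(v==r)
    if w.any():print(r,u[w].min(),u[w].max(),np.median(P[w],0).round(4))
z=cv2.resize(im[170:330,190:390],None,fx=4,fy=3.7,interpolation=cv2.INTER_CUBIC);cv2.imwrite("pics/w6.png",z)
```

```text
[ 0.54937712 -0.02554514  0.13353563]
234 280 293 [ 0.5552 -0.0247  0.0941]
237 278 295 [ 0.555  -0.0248  0.0987]
240 278 296 [ 0.5551 -0.0245  0.1041]
243 277 297 [ 0.5549 -0.0245  0.1082]
246 277 297 [ 0.5549 -0.0251  0.1133]
249 277 298 [ 0.555  -0.0254  0.1185]
252 277 298 [ 0.5544 -0.0255  0.1208]
255 277 299 [ 0.5527 -0.0261  0.1213]
258 278 300 [ 0.5511 -0.027   0.1219]
```

View pics/w6.png

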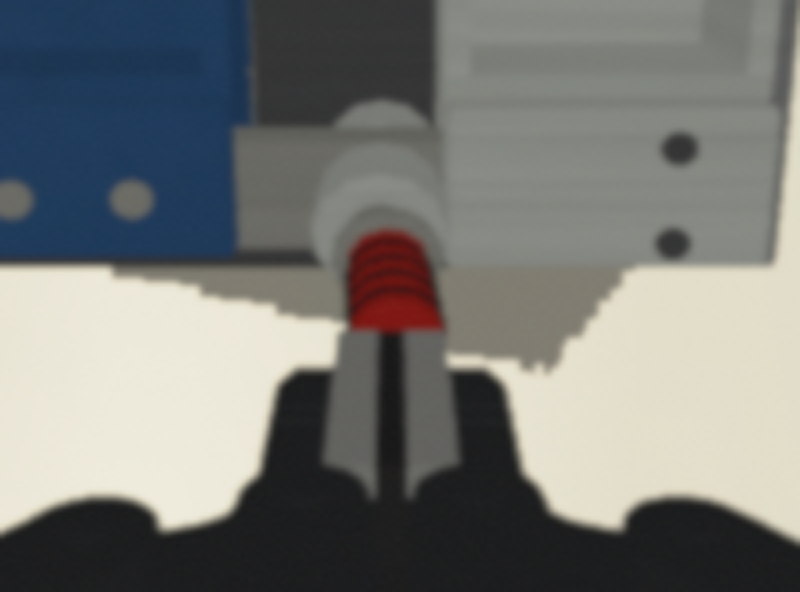

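Crop shows the closed fingertips right over the red head (top at crop (395,315), z ≈ 0.121), so contact is close. Continue down.

>>> step_arm(targets=[[0,0,0,0,0,-1,1]])

```text
time: 14.2
position: [0.5494, -0.0255, 0.1326]
tcp_rot: [3.129, 0.276, 0.0]
ft_force: [-0.1, 0.5, 0.3]
width: 0.0002
grasp_force: 0.0
```

>>> step_arm(targets=[[0,0,0,0,0,-1,1]])

```text
time: 14.3
position: [0.5494, -0.0255, 0.1316]
tcp_rot: [3.129, 0.276, 0.0]
ft_force: [-0.5, 0.2, 0.3]
width: 0.0001
grasp_force: 0.0
```

>>> step_arm(targets=[[0,0,0,0,0,-1,1]])

```text
time: 14.4
position: [0.5494, -0.0255, 0.1305]
tcp_rot: [-3.129, -0.276, 0.0]
ft_force: [0.4, 1.0, -0.1]
width: -0.0
grasp_force: 0.0
```

>>> step_arm(targets=[[0,0,0,0,0,-1,1]])

```text
time: 14.5
position: [0.5494, -0.0255, 0.1295]
tcp_rot: [-3.129, -0.276, 0.0]
ft_force: [-0.2, 0.2, -0.6]
width: 0.0003
grasp_force: 0.0
```

Run:
```python
from h import *
s,im,d=grab("wrist");K,T=campose("wrist",s);P=cloud(d,K,T);RT=R.from_rotvec(s["tcp_rot"]).as_matrix();L=(P-s["position"])@RT*1000
for r in range(246,300,3):print(r,*[f"{c}:{L[r,c].round(0).astype(int).tolist()}" for c in (272,278,287,296,304)])
hsv=cv2.cvtColor(im,cv2.COLOR_BGR2HSV);v,u=np.mgrid[:420,:560]
q=((hsv[...,0]<8)|(hsv[...,0]>172))&(hsv[...,1]>100)&(u>250)&(u<330)&(v>180)&(v<320);print(P[q][:,2].max(),v[q].max())
```

```text
246 272:[-40, -14, 130] 278:[3, -5, 26] 287:[6, 1, 18] 296:[5, 6, 22] 304:[-40, 17, 130]
249 272:[-42, -14, 129] 278:[3, -5, 22] 287:[6, 1, 14] 296:[4, 6, 18] 304:[-42, 17, 129]
252 272:[-46, -14, 129] 278:[2, -5, 18] 287:[6, 1, 9] 296:[5, 6, 12] 304:[-46, 17, 129]
255 272:[-48, -14, 128] 278:[3, -4, 12] 287:[5, 1, 8] 296:[4, 6, 9] 304:[-48, 17, 128]
258 272:[-52, -14, 130] 278:[3, -4, 9] 287:[3, 1, 7] 296:[3, 6, 8] 304:[-52, 17, 130]
261 272:[-55, -14, 128] 278:[9, -4, -10] 287:[10, 1, -11] 296:[10, 5, -10] 304:[-55, 17, 129]
264 272:[-58, -14, 129] 278:[10, -4, -14] 287:[10, 1, -14] 296:[10, 5, -13] 304:[-58, 17, 128]
267 272:[-61, -14, 127] 278:[10, -4, -17] 287:[10, 1, -17] 296:[10, 5, -16] 304:[-61, 17, 128]
270 272:[6, -7, -12] 278:[10, -3, -21] 287:[9, 1, -19] 296:[9, 5, -19] 304:[5, 9, -10]
273 272:[7, -6, -17] 278:[10, -3, -23] 287:[10, 1, -23] 296:[10, 5, -24] 304:[5, 9, -14]
276 272:[6, -6, -17] 278:[10, -3, -26] 287:[9, 1, -24] 296:[10, 5, -25] 304:[6, 8, -18]
279 272:[6, -6, -21] 278:[10, -3, -29] 287:[10, 1, -29] 296:[9, 4, -28] 304:[5, 8, -20]
282 272:[10, -6, -32] 278:[10, -3, -31] 287:[10, 1, -31] 296:[10, 4, -31] 304:[6, 8, -24]
285 272:[10, -6, -33] 278:[10, -3, -33] 287:[9, 1, -33] 296:[10, 4, -33] 304:[6, 8, -27]
288 272:[10, -5, -36] 278:[10, -3, -36] 287:[10, 1, -36] 296:[10, 4, -36] 304:[6, 8, -30]
291 272:[10, -5, -39] 278:[10, -3, -38] 287:[10, 1, -38] 296:[9, 4, -38] 304:[10, 7, -39]
294 272:[10, -5, -41] 278:[10, -3, -41] 287:[10, 1, -40] 296:[10, 4, -41] 304:[10, 7, -40]
297 272:[11, -5, -44] 278:[11, -3, -45] 287:[9, 1, -41] 296:[9, 4, -41] 304:[12, 7, -46]
0.27561641469914183 260
```

>>> step_arm(targets=[[0,0,0,0,0,-1,1],[0,0,0,0,0,-1,1]])

```text
time: 14.75
position: [0.5494, -0.0256, 0.1275]
tcp_rot: [3.129, 0.276, 0.0]
ft_force: [-0.1, -0.0, 0.3]
width: 0.0005
grasp_force: 0.0
```

>>> step_arm(targets=[[0,0,0,0,0,-1,1],[0,0,0,0,0,-1,1]])

```text
time: 14.95
position: [0.5494, -0.0255, 0.1255]
tcp_rot: [-3.129, -0.276, 0.0]
ft_force: [-0.5, 1.2, 0.8]
width: -0.0
grasp_force: 0.0
```

>>> step_arm(targets=[[0,0,0,0,0,-1,1],[0,0,0,0,0,-1,1]])

```text
time: 15.15
position: [0.5494, -0.0256, 0.1235]
tcp_rot: [-3.129, -0.276, -0.0]
ft_force: [0.3, 0.4, -0.1]
width: 0.0001
grasp_force: 0.0
```

>>> step_arm(targets=[[0,0,0,0,0,-1,1],[0,0,0,0,0,-1,1]])

```text
time: 15.35
position: [0.5494, -0.0255, 0.1215]
tcp_rot: [3.129, 0.276, 0.0]
ft_force: [-0.5, 0.2, -0.0]
width: 0.0
grasp_force: 0.0
```

>>> step_arm(targets=[[0,0,0,0,0,-1,1],[0,0,0,0,0,-1,1]])

```text
time: 15.55
position: [0.5494, -0.0255, 0.1195]
tcp_rot: [-3.129, -0.276, 0.0]
ft_force: [0.8, -0.8, 0.3]
width: 0.0002
grasp_force: 0.0
```

>>> step_arm(targets=[[0,0,0,0,0,-1,1],[0,0,0,0,0,-1,1]])

```text
time: 15.75
position: [0.5496, -0.0255, 0.1179]
tcp_rot: [3.129, 0.276, 0.001]
ft_force: [-0.4, -0.4, 4.0]
width: -0.0
grasp_force: 2.2
```

Run:
```python
from h import *
s,im,d=grab("wrist");K,T=campose("wrist",s);P=cloud(d,K,T);RT=R.from_rotvec(s["tcp_rot"]).as_matrix();L=(P-s["position"])@RT*1000
for r in range(210,276,4):print(r,*[f"{c}:{L[r,c].round(0).astype(int).tolist()} {im[r,c].tolist()}" for c in (281,287,293)])
z=cv2.resize(im[170:330,190:390],None,fx=4,fy=3.7,interpolation=cv2.INTER_CUBIC);cv2.imwrite("pics/w7.png",z)
```

```text
210 281:[11, -4, 78] [101, 107, 105] 287:[11, 1, 77] [102, 108, 107] 293:[11, 5, 77] [100, 106, 106]
214 281:[10, -4, 69] [106, 112, 110] 287:[10, 1, 70] [106, 111, 110] 293:[10, 5, 70] [101, 107, 106]
218 281:[10, -4, 59] [122, 127, 125] 287:[11, 1, 57] [122, 128, 125] 293:[10, 5, 61] [120, 126, 123]
222 281:[11, -3, 48] [121, 126, 124] 287:[11, 1, 49] [122, 127, 125] 293:[10, 5, 50] [121, 127, 124]
226 281:[9, -3, 45] [137, 142, 140] 287:[9, 1, 44] [135, 142, 138] 293:[10, 4, 43] [128, 134, 131]
230 281:[7, -3, 44] [131, 137, 135] 287:[7, 1, 44] [131, 138, 134] 293:[7, 5, 44] [132, 138, 135]
234 281:[3, -3, 45] [103, 109, 108] 287:[9, 1, 31] [103, 109, 108] 293:[4, 5, 44] [124, 131, 128]
238 281:[6, -3, 30] [104, 110, 110] 287:[6, 1, 31] [102, 107, 111] 293:[7, 4, 29] [104, 110, 110]
242 281:[5, -3, 28] [52, 56, 115] 287:[6, 1, 24] [21, 25, 108] 293:[5, 4, 28] [68, 73, 113]
246 281:[5, -3, 22] [20, 22, 88] 287:[5, 1, 19] [18, 21, 106] 293:[5, 4, 21] [19, 21, 90]
250 281:[5, -3, 14] [20, 21, 83] 287:[6, 1, 12] [20, 22, 103] 293:[6, 4, 13] [20, 21, 85]
254 281:[4, -3, 10] [20, 22, 94] 287:[6, 1, 7] [21, 22, 86] 293:[6, 4, 7] [19, 21, 80]
258 281:[5, -3, 4] [45, 48, 109] 287:[7, 1, 0] [21, 22, 84] 293:[6, 4, 2] [44, 48, 100]
262 281:[9, -2, -11] [98, 101, 101] 287:[10, 1, -12] [26, 26, 26] 293:[10, 3, -11] [97, 100, 100]
266 281:[10, -2, -16] [98, 101, 101] 287:[11, 1, -17] [26, 25, 25] 293:[10, 3, -16] [97, 101, 101]
270 281:[10, -2, -19] [98, 101, 101] 287:[10, 1, -21] [26, 25, 26] 293:[9, 3, -19] [97, 100, 101]
274 281:[10, -2, -23] [97, 100, 100] 287:[10, 1, -25] [26, 26, 27] 293:[10, 3, -24] [97, 101, 101]
```

View pics/w7.png

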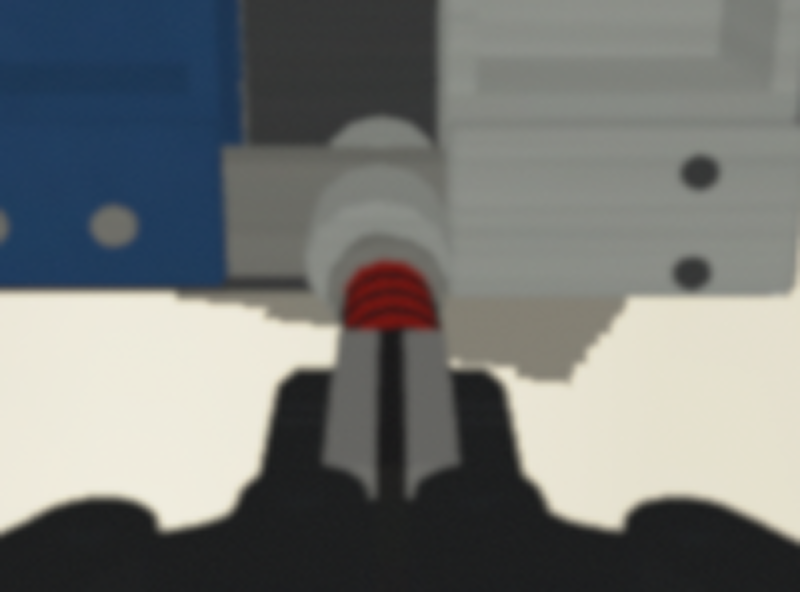

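Crop shows the fingertips pressing on the red head (crop (390,320)). The 4 N and slight lag confirm contact, so press on slowly.

>>> step_arm(targets=[[0,0,0,0,0,-1,1]])

```text
time: 15.9
position: [0.5496, -0.0256, 0.117]
tcp_rot: [3.129, 0.276, 0.001]
ft_force: [0.1, 0.0, 4.0]
width: 0.0001
grasp_force: 2.3
```

>>> step_arm(targets=[[0,0,0,0,0,-1,1]])

```text
time: 16.0
position: [0.5496, -0.0255, 0.1159]
tcp_rot: [3.129, 0.276, 0.001]
ft_force: [-0.5, 0.2, 4.8]
width: -0.0
grasp_force: 2.4
```

>>> step_arm(targets=[[0,0,0,0,0,-1,1]])

```text
time: 16.1
position: [0.5495, -0.0255, 0.1147]
tcp_rot: [-3.129, -0.276, -0.001]
ft_force: [-0.7, 1.0, 5.1]
width: -0.0
grasp_force: 2.5
```

>>> step_arm(targets=[[0,0,0,0,0,-1,1]])

```text
time: 16.2
position: [0.5494, -0.0255, 0.1136]
tcp_rot: [-3.129, -0.276, -0.0]
ft_force: [-0.7, 0.5, 5.6]
width: 0.0004
grasp_force: 2.6
```

>>> step_arm(targets=[[0,0,0,0,0,-1,1]])

```text
time: 16.3
position: [0.5494, -0.0255, 0.1126]
tcp_rot: [-3.129, -0.276, -0.0]
ft_force: [-1.2, 1.6, 5.2]
width: -0.0005
grasp_force: 2.7
```

Plug is yielding at about 5 N, as expected.

>>> step_arm(targets=[[0,0,0,0,0,-1,1],[0,0,0,0,0,-1,1]])

```text
time: 16.5
position: [0.5495, -0.0254, 0.1107]
tcp_rot: [-3.129, -0.276, -0.0]
ft_force: [0.1, 1.7, 5.1]
width: 0.0001
grasp_force: 3.0
```

>>> step_arm(targets=[[0,0,0,0,0,-1,1]])

```text
time: 16.6
position: [0.5495, -0.0254, 0.1097]
tcp_rot: [-3.129, -0.276, -0.0]
ft_force: [-1.5, 1.1, 5.8]
width: -0.0
grasp_force: 3.2
```

>>> step_arm(targets=[[0,0,0,0,0,-0.7,1]])

```text
time: 16.7
position: [0.5495, -0.0254, 0.109]
tcp_rot: [-3.129, -0.276, -0.0]
ft_force: [-0.0, 2.0, 6.9]
width: -0.0001
grasp_force: 3.3
```

>>> step_arm(targets=[[0,0,0,0,0,-0.7,1]])

```text
time: 16.8
position: [0.5495, -0.0253, 0.1085]
tcp_rot: [-3.129, -0.276, -0.001]
ft_force: [-1.3, 3.3, 12.5]
width: 0.0003
grasp_force: 6.4
```

>>> step_arm(targets=[[0,0,0,0,0,-0.4,1],[0,0,0,0,0,0,1]])

```text
time: 17.0
position: [0.5496, -0.0253, 0.1085]
tcp_rot: [-3.129, -0.276, -0.001]
ft_force: [-2.9, 2.5, 10.7]
width: -0.0001
grasp_force: 5.5
```

Run:
```python
from h import *
s,im,d=grab("wrist");K,T=campose("wrist",s);P=cloud(d,K,T);print(s["position"],s["ft_force"])
for r in range(218,262,3):print(r,*[f"{c}:{P[r,c].round(4).tolist()}" for c in (281,287,293)])
```

```text
[ 0.54963818 -0.02529758  0.10849646] [-2.85116288  2.51131637 10.65744427]
218 281:[0.559, -0.0199, 0.049] 287:[0.5602, -0.024, 0.0505] 293:[0.5603, -0.0283, 0.0483]
221 281:[0.5595, -0.02, 0.0574] 287:[0.5604, -0.024, 0.058] 293:[0.5598, -0.0282, 0.0538]
224 281:[0.5598, -0.0201, 0.0648] 287:[0.5606, -0.0239, 0.0649] 293:[0.5601, -0.0281, 0.0614]
227 281:[0.5598, -0.0202, 0.0708] 287:[0.5604, -0.024, 0.0706] 293:[0.5602, -0.0279, 0.068]
230 281:[0.5584, -0.0205, 0.0723] 287:[0.5595, -0.0241, 0.0738] 293:[0.5597, -0.0279, 0.0723]
233 281:[0.5569, -0.0208, 0.0737] 287:[0.5579, -0.0244, 0.0748] 293:[0.5578, -0.0283, 0.0726]
236 281:[0.5568, -0.0209, 0.0787] 287:[0.5571, -0.0246, 0.0778] 293:[0.5576, -0.0282, 0.0775]
239 281:[0.5547, -0.0213, 0.0783] 287:[0.5554, -0.0249, 0.0784] 293:[0.5556, -0.0286, 0.0774]
242 281:[0.5539, -0.0214, 0.0813] 287:[0.5557, -0.0248, 0.0843] 293:[0.555, -0.0286, 0.0809]
245 281:[0.5546, -0.0215, 0.0877] 287:[0.5552, -0.0249, 0.0877] 293:[0.5556, -0.0284, 0.0873]
248 281:[0.5542, -0.0216, 0.0914] 287:[0.5562, -0.0247, 0.0947] 293:[0.5555, -0.0283, 0.0916]
251 281:[0.5537, -0.0217, 0.0945] 287:[0.5554, -0.0249, 0.0971] 293:[0.5557, -0.0282, 0.0965]
254 281:[0.5542, -0.0218, 0.0997] 287:[0.5556, -0.0248, 0.1018] 293:[0.556, -0.0281, 0.1014]
257 281:[0.5539, -0.0219, 0.103] 287:[0.5558, -0.0248, 0.1061] 293:[0.5558, -0.0281, 0.1048]
260 281:[0.5591, -0.0213, 0.1182] 287:[0.5596, -0.0241, 0.1183] 293:[0.5599, -0.0271, 0.1178]
```

>>> step_arm(targets=[[0,0,0,0,0,-0.5,1]])

```text
time: 17.15
position: [0.5498, -0.0253, 0.1084]
tcp_rot: [-3.129, -0.276, -0.002]
ft_force: [-4.1, 3.3, 17.3]
width: 0.0002
grasp_force: 8.9
```

>>> step_arm(targets=[[0,0,0,0,0,-0.4,1]])

```text
time: 17.25
position: [0.5499, -0.0253, 0.1084]
tcp_rot: [-3.129, -0.276, -0.003]
ft_force: [-4.5, 3.9, 20.2]
width: 0.0002
grasp_force: 10.1
```

Hard stop at 20 N, above the worst plug drag of 15 N, so the flange is seated. Retreat and check.

>>> step_arm(targets=[[0,0,0,0,0,2,1],[0,0,0,0,0,20,1],[0,0,0,0,0,35,1],[0,0,0,-8,0,25,0.5],[0,0,0,0,0,0,0.3],[0,0,0,0,0,0,0.3]])

```text
time: 17.85
position: [0.5413, -0.0256, 0.1885]
tcp_rot: [3.129, 0.276, 0.0]
ft_force: [0.5, 0.5, 0.2]
width: 0.043
grasp_force: 0.0
```

Run:
```python
from h import *
s,im,d=grab("wrist");K,T=campose("wrist",s);P=cloud(d,K,T);print(s["position"],s["ft_force"],s["width"])
hsv=cv2.cvtColor(im,cv2.COLOR_BGR2HSV)
n=np.hypot(P[...,0]-.5485,P[...,1]+.025)
q=((hsv[...,0]<8)|(hsv[...,0]>172))&(hsv[...,1]>120)&(n<.05)
z=P[q][:,2];t=q&(P[...,2]>np.percentile(z,95)-.004);print("head",q.sum(),np.percentile(z,[50,90,98]),P[t].mean(0))
g=~q&(n<.0125)&(P[...,2]>.066)&(P[...,2]<.085);print(np.histogram(P[g][:,2],bins=np.arange(.066,.086,.001)))
K,T=campose("wrist",s);e=P[t].mean(0)
```

```text
[ 0.54128098 -0.02558556  0.18853378] [0.471179   0.52091845 0.17130605] 0.04303960409326539
head 358 [0.11139776 0.11262025 0.11307616] [ 0.54954912 -0.02641754  0.11178893]
(array([ 1,  6,  5,  4,  8, 14, 48, 92, 37,  8, 16, 59, 31,  6,  3,  4,  4,
        2,  0]), array([0.066, 0.067, 0.068, 0.069, 0.07 , 0.071, 0.072, 0.073, 0.074,
       0.075, 0.076, 0.077, 0.078, 0.079, 0.08 , 0.081, 0.082, 0.083,
       0.084, 0.085]))
```

The flange top is 4.2 mm above the rim and the flange is 4 mm thick, so the pin is seated. The head is upright over the bore.

```bash
python3 -c "
from workcell import arm
print(arm.sign_off())"
```

```text
the job is handed in; nothing more can be done
None
```

The hinge pin is through both knuckles and the cover's tongue. Its flange measured flush with the top knuckle to within about 0.2 mm, the pin is released, and the job was handed in at about 18 s (no verdict came back); the strongest push was about 20 N.

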